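Draw a turntable's inner platter out of its bearing and hold it level

ROBOT

A 6-joint arm with a two-finger parallel gripper is mounted at the origin on the work surface. World frame = base frame: x ahead of the robot, y to its left, z up, the work surface at z = 0. Lengths are in m, angles in rad, forces in N, time in s.
With the tool pointing down it reaches from about 0.325 to 0.775 m from the base axis. Payload 5.5 kg.
Tool frame: the origin (TCP) lies on the centre line of the jaws, within the pads' length; the fingertips stand 19 mm ahead of it and the grasp point (between the pads) is the TCP; z points along the fingers, y is the direction in which the jaws open and shut (so a half turn about z gives the same grasp; the last joint's range is limited). The gripper opens to 85 mm and grips with 20 to 120 N. Pads are 22 mm wide; open, the fingers measure 114 mm over their backs; the gripper's body (76 mm by 85 mm) begins 54 mm behind the grasp point. The pads swing forward as they close: fully open they stand 13 mm farther back than shut.
Start: joints at [1.099, 0.091, 1.231, -0, 1.82, -0.057], TCP at [0.242, 0.549, 0.25] pointing down, gripper open.
Joint ranges: [-2.87, 2.87], [-0.86, 2.18], [0.17, 2.46], [-1.51, 4.65], [0.06, 2.69], [-2.65, 2.65]. Speed limits (rad/s): [2.57, 2.57, 3.01, 3.14, 3.14, 3.14].

INTERFACE

Orientations are given as a unit quaternion [w, x, y, z].
In Python, from workcell import get_state, camera, finish_job gives the robot as it stands.
- The arm moves only by the tool jog_arm, never from a script. Its argument "increments" is one flat list of numbers, 5 for each row, row after row: the closure in counts, from 0 (fully open) to 255 (shut), then the shift along the tool's x, y, z in m, then the turn about the tool's z in degrees. In form: [gripper, x, y, z, yaw, gripper, x, y, z, yaw, ...]. A call has 1 to 8 rows; each row shifts and turns the pose as measured when the row begins, along the tool's axes as they then stand; what a row does not reach is not made up. A row lasts 1/12 s, in which the tool goes at most 41.7 mm and 7.16 degrees, less where a joint would pass 70% of its speed; a pose out of reach is approached as far as the arm can. A call is refused whole if a number of a shift passes 0.0417 or a number of a turn 7.16, either way. A call with a gripper value outside its range is refused whole. The fingers move at their own pace and stop on an object; "squeeze" is the grip in N (left out, the last holds). Time passes only in rows, so rows that do not move let the fingers close. It gives the time, the measured TCP pose, the force and the opening at its end, in the units of the state.
- get_state(): the state, without advancing time (a new reading comes with each control period).
- camera(name): name is "scene" or "top" or "wrist"; returns a dict with "img" (420x560x3 uint8, red, green, blue), "depth" (420x560 float32, m along the optical axis (not along the pixel's ray), 0 where there is no reading), "fx", "fy", "cx", "cy" (pixels), "R" (3x3) and "t" (3): a world point X has camera coordinates R X + t. Camera axes: x right, y down, z forward; pixel columns grow to the right and rows downward; lengths in m; the calibration is good to about 2 mm. A picture is of the moment at which its call begins.
- finish_job(): hands the job in, once; it reports no verdict.
The state is a dict: "t": time; "joint_positions": joint angles; "dq": joint speeds; "joint_torque": joint torques, N m; "tcp_pos": TCP position; "ee_rot": TCP orientation; "force": force on the tool from outside, world axes, zero at the start; "ft_torque": the same for the moment, N m; "grip_width": finger opening in m.
Only numpy, scipy, OpenCV 4.12 (cv2) and the standard library are available. Lean on these libraries where they do the work, as an engineer would, in place of code of your own. Each camera call takes 0.05 s, during which the arm holds its last target. There are 200 camera calls.

TASK

Take the protective cap off the middle of the stripped-down turntable and stand it mouth down on the small round foam pad beside the turntable, without dropping it. Then draw the inner platter straight up out of its bearing, keeping it level, and finish while still holding it in the air for inspection: level and still, straight over the bearing so that oil drips back in, with the tip of its shaft about 4 cm clear of the bearing's mouth; do not put it down or let go. Leave the tonearm in its rest and everything else on the bench where it is.

Things in the scene. Friction and masses are not known exactly. Their poses are not given: they have to be found in the camera images.
- cap: protective cap: grey plastic cup, mouth down, 58 mm across, 48 mm tall, wall 3 mm, 40 g. It starts loosely over the inner platter's boss and spindle, its rim on the disc; raise it at least 45 mm before moving sideways. Origin: centre of the mouth (lower rim); z up through its closed top. Grip it across its sides.
- inner_platter: inner platter: aluminium, about 450 g. Disc 128 mm across, 14 thick; on it a round boss 44 across, 26 tall (take it here), then a spindle 7 across, 15 tall; below, a shaft 12 across, 50 long, loose in the bearing bore (1 mm play all round), sliding out freely. Origin: centre of the disc's underside, which rests on the bearing mouth; z up. Disc top is 14, boss top 40, spindle tip 55 mm above it.
- shaft_tip (a point): lower end of the inner platter's shaft, on its axis, 50 mm below the disc's underside
- bearing_mouth (a point): centre of the mouth of the brass bearing on the turntable, 63 mm above the bench; bearing 36 mm across outside, bore 14 mm, 52 mm deep; z up. At the start the inner platter's disc rests on it.
- turntable: turntable: fixed black plinth 340 mm (its x) by 420 mm (its y) on feet, top face 54 mm above the bench. Origin: on the bearing axis at bench height; the plinth's middle is 35 mm from it towards the turntable's -y. Motor pulley (24 mm across, top 78 mm above the bench) at (75, 98) mm in its frame; tonearm along the -y side. z up.
- tonearm (a joint): swing of the tonearm about its upright pivot, rad: 0 parked in its rest, grows as the head swings inwards over the platter. It moves at a light touch.
- headshell (a point): head of the parked tonearm, 99 mm above the bench; from here the arm runs 227 mm along the turntable's +x to its pivot and counterweight (end 60 mm beyond the pivot, its top 118 mm above the bench)
- foam_pad: round dark grey foam pad, 200 mm across, 12 mm thick, fixed on the bench left of the turntable. Origin: centre of its underside; top 12 mm higher.
- counterweight: bystander: steel tonearm counterweight, upright cylinder 34 mm across, 26 mm tall, standing on the foam pad near its edge. Origin: centre of its underside.
- oil_bottle: bystander: small oil bottle 28 mm across, 65 mm tall. Origin: centre of its underside.
- adapter: bystander: aluminium record centre adapter, 38 mm across, 15 mm tall. Origin: centre of its underside.
- gauge: bystander: flat black stylus scale 90 x 36 mm, 15 mm tall, long along its x. Origin: centre of its underside.
- screwdriver: bystander: screwdriver lying on the bench right of the turntable, 180 mm long along its x
- brush: bystander: brush lying on the bench between the robot and the foam pad, 160 mm long along its x
- parts_tray: bystander: open blue tray 130 x 90 x 35 mm on the right. Origin: centre of its underside.
There are look-alikes about, which are no part of the job. Of the things that look like the inner_platter, the smaller one is meant.

How it is judged:
By the outcome, as a careful person would: the job done as asked, in the order asked, and still so for the second after the job is handed in, while the arm keeps its last pose, push and grip.
It also fails if it takes over 58 s, if anything falls off the work surface, if the arm or the gripper's body presses on something with over 40 N, if the wrist force passes 120 N, or if a joint passes its speed limit or range.

## Working session

There is one attempt and no reset: what is moved stays moved. The work goes in short steps, Python scripts to look and compute and a tool call to move; the robot and the scene stay as the last step left them, time stands still between calls to the robot, and variables do not carry over. Pictures are saved under pics/ and viewed, about 8 in all and at most 12, crops included, and the job is handed in when it is done.

Besides the shell and the picture viewer there is one more tool, called after ">>>" as a command line: name --argument value ..., lists and objects as JSON in quotes. jog_arm: Moves the arm, as the interface text tells. Its arguments: {"type":"object","properties":{"increments":{"type":"array"},"squeeze":{"type":"number"}},"required":["increments"]}

```bash
mkdir -p pics; ls; cat > h.py <<'E'
import numpy as np, cv2
from workcell import get_state, camera, finish_job
def save(c,n): cv2.imwrite('pics/'+n,c['img'][:,:,::-1])
def ray(c,u,v,z):
    R=np.array(c['R']);t=np.array(c['t']);o=-R.T@t
    d=R.T@np.array([(u-c['cx'])/c['fx'],(v-c['cy'])/c['fy'],1.])
    return o+d*(z-o[2])/d[2]
def cloud(c):
    R=np.array(c['R']);t=np.array(c['t']);D=c['depth']
    v,u=np.indices(D.shape)
    P=np.stack([(u-c['cx'])/c['fx']*D,(v-c['cy'])/c['fy']*D,D],-1)
    return (P-t)@R
E
python3 - <<'E'
from h import *
import pickle
s=get_state();print(s)
for n in('top','scene'):
    c=camera(n);save(c,n+'0.png');pickle.dump(c,open(n+'0.pkl','wb'))
    print(n,c['R'],c['t'],c['fx'],c['cx'],c['cy'])
E
```

```text
pics
{'t': 0.0, 'joint_positions': array([ 1.09926914e+00,  9.18823821e-02,  1.23190903e+00,  2.63487618e-05,
        1.81979195e+00, -5.67031340e-02]), 'dq': array([-1.54402419e-03, -5.56309857e-05,  4.51633405e-04, -1.62371159e-04,
       -7.32737669e-04, -7.02110900e-04]), 'joint_torque': array([-2.08135993e-03, -4.58728230e+01, -4.18016124e+01, -1.82946605e-04,
        1.19209776e-02, -1.35054754e-05]), 'tcp_pos': array([0.24170075, 0.54889372, 0.24912367]), 'ee_rot': array([-2.72171389e-04,  2.05924820e-01,  9.78567309e-01, -9.57507117e-04]), 'force': array([-0.85078633,  0.14751961, -0.5537481 ]), 'ft_torque': array([ 0.04561488, -0.0035526 , -0.03374231]), 'grip_width': 0.08522592823755638}
top [[-0.02252422 -0.99966074  0.01307937]
 [-0.9902534   0.02050984 -0.13775905]
 [ 0.13744406 -0.01605481 -0.99037941]] [-0.017633    0.47778627  1.52329275] 482.5232321917356 277.8261802360441 209.52001574027395
scene [[-0.8594774   0.51103856 -0.01175522]
 [ 0.35941024  0.58779301 -0.72479215]
 [-0.3634871  -0.62716742 -0.6888673 ]] [ 0.39915947 -0.11717277  1.68917329] 453.91603644244464 276.32487398208923 215.1452376475601
```

View pics/top0.png

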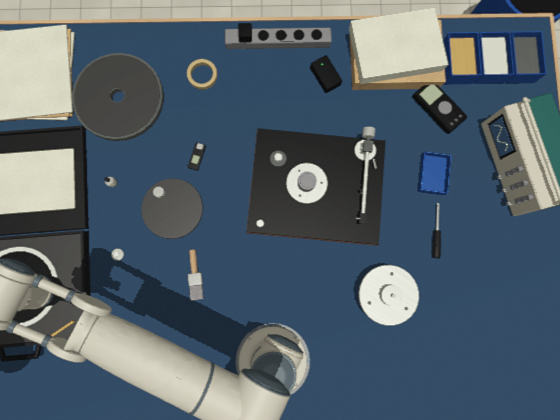

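View pics/scene0.png

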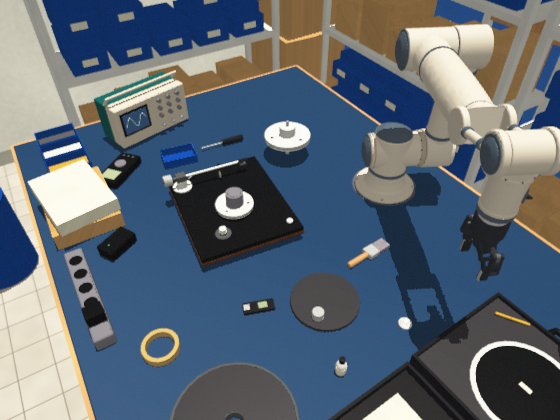

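The top view shows the cap at about (307,183) on the white inner platter, the pad at (172,208) with the counterweight at (158,192), and the tonearm at x≈365. The larger look-alike is at (388,295), outside the turntable. I'll measure with depth and rays.

```bash
cat > m.py <<'E'
from h import *
import pickle,sys
def circ(mask,c,z,name):
    n,l,st,ce=cv2.connectedComponentsWithStats(mask.astype(np.uint8))
    i=1+np.argmax(st[1:,4]); m=(l==i).astype(np.uint8)
    k=max(cv2.findContours(m,cv2.RETR_EXTERNAL,cv2.CHAIN_APPROX_NONE)[0],key=cv2.contourArea)
    w=np.array([ray(c,p[0][0],p[0][1],z)[:2] for p in k],np.float32)
    (e,ax,a)=cv2.fitEllipse(w)
    print(name,st[i,4],'ellipse',np.round(e,4),np.round(ax,4))
E
python3 - <<'E'
from m import *
for n,pc,pp in(('top',(307,183),(172,208)),('scene',(234,203),(325,300))):
    c=pickle.load(open(n+'0.pkl','rb'));X=cloud(c);Z=X[...,2]
    v,u=np.indices(Z.shape)
    near=lambda p,r:(u-p[0])**2+(v-p[1])**2<r*r
    print(n,X[pc[1],pc[0]],X[pp[1],pp[0]])
    circ(near(pc,30)&(Z>.116)&(Z<.135),c,.125,'cap')
    hsv=cv2.cvtColor(c['img'],cv2.COLOR_RGB2HSV)
    circ(near(pc,35)&(Z>.066)&(Z<.135)&((hsv[...,2]>170)|(Z>.085)),c,.077,'disc')
    circ(near(pp,45)&(hsv[...,1]<60),c,.012,'pad')
    m=near(pp,40)&(Z>.028)&(Z<.05); circ(m,c,.038,'cw')
c=pickle.load(open('top0.pkl','rb'));X=cloud(c)
for p in((277,158),(360,215),(368,140),(364,180),(198,155),(110,181),(195,275)): print(p,X[p[1],p[0]].round(3))
# plinth corners
for p in((258,130),(384,140),(380,243),(248,234)): print(ray(c,*p,.054).round(3))
E
```

```text
top [ 0.54498998 -0.1177186   0.12298333] [0.49275363 0.31725928 0.00949848]
cap 276 ellipse [ 0.5534 -0.1163] [0.0541 0.0568]
disc 1230 ellipse [ 0.555  -0.1192] [0.1241 0.1248]
pad 2905 ellipse [0.4924 0.3178] [0.1955 0.1968]
cw 89 ellipse [0.5434 0.3569] [0.03   0.0338]
scene [ 0.56897668 -0.08974218  0.10191035] [0.49440556 0.32333053 0.01057526]
cap 183 ellipse [ 0.559  -0.1082] [0.0553 0.0605]
disc 796 ellipse [ 0.5556 -0.12  ] [0.1211 0.1389]
pad 3194 ellipse [0.4971 0.323 ] [0.1954 0.1993]
cw 120 ellipse [0.5473 0.3619] [0.0323 0.0361]
(277, 158) [ 0.636 -0.028  0.082]
(360, 215) [ 0.446 -0.281  0.098]
(368, 140) [ 0.684 -0.316  0.1  ]
(364, 180) [ 0.555 -0.297  0.104]
(198, 155) [0.67  0.233 0.005]
(110, 181) [0.58  0.51  0.043]
(195, 275) [0.274 0.241 0.015]
[0.737 0.031 0.054]
[ 0.696 -0.379  0.054]
[ 0.361 -0.348  0.054]
[0.398 0.068 0.054]
```

>>> jog_arm --increments '[0,-0.015,-0.013,0,0,0,-0.03,-0.026,0,0,0,-0.03,-0.026,0,0,0,-0.03,-0.026,0,0,0,-0.03,-0.026,0,0,0,-0.03,-0.026,0,0,0,-0.03,-0.026,0,0,0,-0.03,-0.026,0,0]' --squeeze 40

```text
t: 0.77
tcp_pos: [0.3688, 0.2747, 0.242]
ee_rot: [-0.004, 0.199, 0.98, -0.005]
force: [1.1, 0.5, -0.5]
grip_width: 0.0857
```

>>> jog_arm --increments '[0,-0.03,-0.026,0,0,0,-0.03,-0.026,0,0,0,-0.03,-0.026,0,0,0,-0.03,-0.026,0,0,0,-0.03,-0.026,0,0,0,-0.03,-0.026,0,0,0,-0.02,-0.018,0,0,0,0,0,0,0]'

```text
t: 1.43
tcp_pos: [0.4881, 0.0171, 0.2393]
ee_rot: [-0.005, 0.202, 0.979, -0.007]
force: [0.1, 0.4, -0.1]
grip_width: 0.0854
```

```bash
cat >> h.py <<'E'
from scipy.spatial.transform import Rotation as Ro
def Rt(): return Ro.from_quat(np.roll(get_state()['ee_rot'],-1)).as_matrix()
def go(p):
    s=get_state();R=Rt();print('t',s['t'],'pos',s['tcp_pos'].round(4),'yawx',np.degrees(np.arctan2(R[1,0],R[0,0])).round(2),'tilt',R[:,2].round(4),'need tool xyz',(R.T@(np.array(p)-s['tcp_pos'])).round(4),'F',s['force'].round(1),'w',s['grip_width'].round(4))
E
python3 -c "
from h import *
go([.554,-.117,.18])"
```

```text
Traceback (most recent call last):
  File "h.py", line 16, in go
    s=get_state();R=Rt();print('t',s['t'],'pos',s['tcp_pos'].round(4),'yawx',np.degrees(np.arctan2(R[1,0],R[0,0])).round(2),'tilt',R[:,2].round(4),'need tool xyz',(R.T@(np.array(p)-s['tcp_pos'])).round(4),'F',s['force'].round(1),'w',s['grip_width'].round(4))
                                                                                                                                                                                                                                         ^^^^^^^^^^^^^^^^^^^^^
AttributeError: 'float' object has no attribute 'round'
```

```bash
sed -i "s/s\['grip_width'\].round(4)/s['grip_width']/" h.py; python3 -c "
from h import *
go([.554,-.117,.2])"
```

```text
t 1.4333 pos [0.4881 0.0171 0.2393] yawx 156.68 tilt [-0.012  -0.011  -0.9999] need tool xyz [-0.1139 -0.0965  0.04  ] F [ 0.1  0.4 -0.1] w 0.08542868767544887
```

>>> jog_arm --increments '[0,-0.02,-0.017,0.005,0,0,-0.02,-0.017,0.005,0,0,-0.02,-0.017,0.005,0,0,-0.02,-0.017,0.005,0,0,-0.02,-0.017,0.005,0,0,-0.014,-0.012,0.003,0,0,-0.006,-0.005,0.002,0,0,0,0,0,0]'

```text
t: 2.1
tcp_pos: [0.5587, -0.1279, 0.2048]
ee_rot: [-0.008, 0.202, 0.979, -0.005]
force: [0.1, -0.0, -0.4]
grip_width: 0.0857
```

```bash
python3 - <<'E'
from m import *
c=camera('wrist');save(c,'w1.png');pickle.dump(c,open('w1.pkl','wb'))
go([.554,-.117,.2])
E
```

```text
t 2.15 pos [ 0.5584 -0.1271  0.205 ] yawx 156.69 tilt [-0.0182 -0.0057 -0.9998] need tool xyz [0.008  0.0076 0.005 ] F [ 0.2 -0.3 -0.6] w 0.08547123412647709
```

View pics/w1.png

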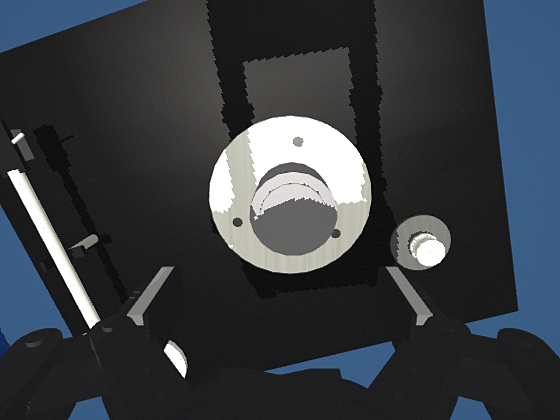

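The wrist view shows the disc centred near (290,195) and the cap near (293,210).

```bash
python3 - <<'E'
from m import *
c=pickle.load(open('w1.pkl','rb'));X=cloud(c);Z=X[...,2]
v,u=np.indices(Z.shape)
near=(u-290)**2+(v-195)**2<105**2
print(X[150,290],X[225,295],Z[near].max())
circ(near&(v<265)&(Z>.113)&(Z<.14),c,.125,'cap')
circ(near&(v<275)&(u<380)&(Z>.067)&(Z<.14),c,.077,'disc')
circ(near&(v<275)&(Z>.067)&(Z<.09),c,.077,'disc2')
go([.554,-.117,.2])
print(Rt())
E
```

```text
[ 0.5184857  -0.10341222  0.07723376] [ 0.55934035 -0.1180334   0.12554447] 0.33025146563483904
cap 5937 ellipse [ 0.5519 -0.1164] [0.056  0.0582]
disc 19933 ellipse [ 0.554  -0.1185] [0.1265 0.1273]
disc2 13688 ellipse [ 0.554  -0.1185] [0.1265 0.1273]
t 2.15 pos [ 0.5584 -0.1271  0.205 ] yawx 156.69 tilt [-0.0182 -0.0057 -0.9998] need tool xyz [0.008  0.0076 0.005 ] F [ 0.2 -0.3 -0.6] w 0.08547123412647709
[[-0.91828531  0.39550182 -0.01817657]
 [ 0.3956562   0.91838089 -0.00571942]
 [ 0.01443097 -0.01244374 -0.99981843]]
```

>>> jog_arm --increments '[0,0.004,0.004,0,0,0,0.004,0.004,0.005,0,0,0,0,0.01,0,0,0,0,0.01,0,0,0,0,0.01,0,0,0,0,0.01,0,0,0,0,0.005,0,0,0,0,0,0]'

```text
t: 2.82
tcp_pos: [0.5513, -0.109, 0.1509]
ee_rot: [-0.008, 0.198, 0.98, -0.004]
force: [-0.9, -0.3, 0.0]
grip_width: 0.0854
```

```bash
python3 - <<'E'
from m import *
go([.552,-.1165,.105])
E
```

```text
t 2.8167 pos [ 0.5513 -0.109   0.1509] yawx 157.1 tilt [-0.0169 -0.0042 -0.9998] need tool xyz [-0.0042 -0.0062  0.0459] F [-0.9 -0.3  0. ] w 0.08536410981083327
```

>>> jog_arm --increments '[0,-0.002,-0.003,0.004,0,0,-0.002,-0.002,0.006,0,0,0,-0.001,0.006,0,0,0,0,0.006,0,0,0,0,0.004,0,0,0,0,0,0,0,0,0,0,0]'

```text
t: 3.4
tcp_pos: [0.5523, -0.118, 0.1216]
ee_rot: [-0.008, 0.199, 0.98, -0.004]
force: [-0.2, 0.3, 0.9]
grip_width: 0.0855
```

```bash
python3 - <<'E'
from m import *
go([.552,-.1165,.105])
E
```

```text
t 3.4 pos [ 0.5523 -0.118   0.1216] yawx 157.01 tilt [-0.0176 -0.0042 -0.9998] need tool xyz [0.0006 0.0014 0.0166] F [-0.2  0.3  0.9] w 0.0855215280779948
```

>>> jog_arm --increments '[0,0,0.001,0.004,0,0,0,0,0.005,0,0,0,0,0.004,0,0,0,0,0.002,0,0,0,0,0,0,0,0,0,0,0]' --squeeze 30

```text
t: 3.9
tcp_pos: [0.5528, -0.1169, 0.1057]
ee_rot: [-0.008, 0.199, 0.98, -0.004]
force: [0.6, -0.4, 0.3]
grip_width: 0.0855
```

```bash
python3 - <<'E'
from m import *
go([.552,-.1165,.105])
E
```

```text
t 3.9 pos [ 0.5528 -0.1169  0.1057] yawx 157.03 tilt [-0.0163 -0.0044 -0.9999] need tool xyz [0.0009 0.     0.0008] F [ 0.6 -0.4  0.3] w 0.0854999538666748
```

>>> jog_arm --increments '[255,0.0005,0,0,0,255,0,0,0,0,255,0,0,0,0,255,0,0,0,0,255,0,0,0,0,255,0,0,0,0,255,0,0,0,0,255,0,0,0,0]' --squeeze 30

```text
t: 4.57
tcp_pos: [0.5528, -0.1167, 0.1068]
ee_rot: [-0.007, 0.199, 0.98, -0.004]
force: [0.1, -0.5, -1.2]
grip_width: 0.0575
```

```bash
python3 - <<'E'
from m import *
go([.552,-.1165,.105])
E
```

```text
t 4.5667 pos [ 0.5528 -0.1167  0.1068] yawx 157.04 tilt [-0.0147 -0.005  -0.9999] need tool xyz [ 0.0008 -0.0001  0.0018] F [ 0.1 -0.5 -1.2] w 0.05748268199281238
```

>>> jog_arm --increments '[255,0,0,-0.005,0,255,0,0,-0.01,0,255,0,0,-0.015,0,255,0,0,-0.018,0,255,0,0,-0.018,0,255,0,0,-0.015,0,255,0,0,-0.008,0,255,0,0,0,0]'

```text
t: 5.23
tcp_pos: [0.5536, -0.1162, 0.2033]
ee_rot: [-0.007, 0.199, 0.98, -0.004]
force: [0.5, 0.8, -0.1]
grip_width: 0.0577
```

```bash
python3 - <<'E'
from m import *
c=camera('wrist');save(c,'w2.png');pickle.dump(c,open('w2.pkl','wb'))
go([.478,.305,.2])
E
```

```text
t 5.2833 pos [ 0.5536 -0.1162  0.2026] yawx 157.03 tilt [-0.0156 -0.0048 -0.9999] need tool xyz [0.2339 0.3583 0.0017] F [ 1.5 -0.8 -0.6] w 0.057544552396857795
```

View pics/w2.png

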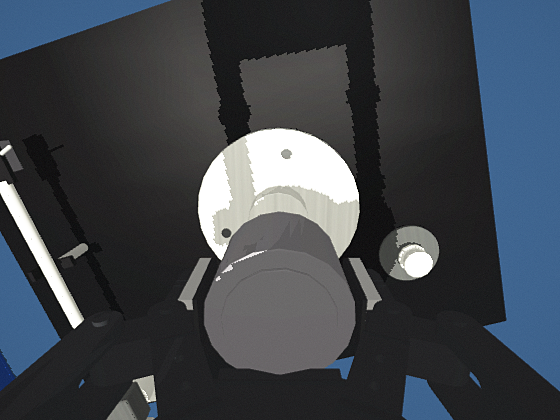

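The cap is lifted in the jaws (centred near (280,310)), clear of the platter. Now the transit to the pad.

>>> jog_arm --increments '[255,0.008,0.012,0,0,255,0.016,0.025,0,0,255,0.016,0.025,0,0,255,0.016,0.025,0,0,255,0.016,0.025,0,0,255,0.016,0.025,0,0,255,0.016,0.025,0,0,255,0.016,0.025,0,0]'

```text
t: 5.95
tcp_pos: [0.5105, 0.1102, 0.1922]
ee_rot: [-0.014, 0.204, 0.979, -0.005]
force: [-0.2, -0.7, 0.0]
grip_width: 0.0576
```

>>> jog_arm --increments '[255,0.016,0.025,0,0,255,0.016,0.025,0,0,255,0.016,0.025,0,0,255,0.014,0.02,0,0,255,0.01,0.014,0,0,255,0.005,0.007,0,0,255,0,0,0,0,255,0,0,0,0]'

```text
t: 6.62
tcp_pos: [0.4741, 0.2627, 0.1816]
ee_rot: [-0.022, 0.199, 0.98, -0.008]
force: [0.2, -0.3, -1.1]
grip_width: 0.0578
```

```bash
python3 - <<'E'
from m import *
c=camera('wrist');save(c,'w3.png');pickle.dump(c,open('w3.pkl','wb'))
go([.478,.305,.1])
E
```

```text
t 6.6667 pos [0.4742 0.2624 0.1815] yawx 157.02 tilt [-0.0472 -0.0073 -0.9989] need tool xyz [0.0098 0.0428 0.0809] F [-0.1 -0.1 -0.7] w 0.05788474571965974
```

View pics/w3.png

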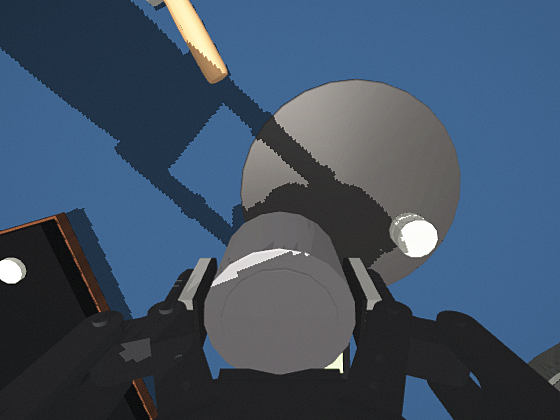

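The cap hangs above the near edge of the pad (pad centre ≈(350,185), counterweight (415,235)). Tilt drifted about 2.7° during the fast transit, so I'll go slower.

>>> jog_arm --increments '[255,0.001,0.005,0,0,255,0.002,0.008,0,0,255,0.002,0.008,0,0,255,0.002,0.008,0,0,255,0.002,0.008,0,0,255,0.001,0.004,0,0,255,0,0,0,0,255,0,0,0,0]'

```text
t: 7.33
tcp_pos: [0.4838, 0.3049, 0.1806]
ee_rot: [-0.022, 0.202, 0.979, -0.008]
force: [-0.5, -0.3, -0.7]
grip_width: 0.0577
```

>>> jog_arm --increments '[255,0,0,0.005,0,255,0,0,0.01,0,255,0,0,0.012,0,255,0,0,0.012,0,255,0,0,0.012,0,255,0,0,0.012,0,255,0,0,0.005,0,255,0,0,0,0]'

```text
t: 8.0
tcp_pos: [0.479, 0.3026, 0.1029]
ee_rot: [-0.023, 0.202, 0.979, -0.01]
force: [-0.3, -0.4, -0.8]
grip_width: 0.0575
```

```bash
python3 - <<'E'
from m import *
go([.478,.305,.06])
E
```

```text
t 8.0 pos [0.479  0.3026 0.1029] yawx 156.6 tilt [-0.05   -0.01   -0.9987] need tool xyz [0.0001 0.003  0.0429] F [-0.3 -0.4 -0.8] w 0.057474687589052116
```

>>> jog_arm --increments '[255,0,0.001,0.005,0,255,0,0.001,0.01,0,255,0,0.001,0.012,0,255,0,0,0.012,0,255,0,0,0.008,0,255,0,0,0.003,0,255,0,0,0,0,255,0,0,0,0]'

```text
t: 8.67
tcp_pos: [0.4774, 0.3051, 0.0469]
ee_rot: [-0.024, 0.202, 0.979, -0.01]
force: [0.6, -0.1, -0.2]
grip_width: 0.0575
```

```bash
python3 - <<'E'
from m import *
go([.478,.305,.043])
E
```

```text
t 8.6667 pos [0.4774 0.3051 0.0469] yawx 156.61 tilt [-0.0506 -0.0103 -0.9987] need tool xyz [-0.0008  0.0003  0.0038] F [ 0.6 -0.1 -0.2] w 0.05753314218816464
```

Approach contact in small steps, watching the force.

>>> jog_arm --increments '[255,0,0,0.0015,0,255,0,0,0.0015,0,255,0,0,0.001,0,255,0,0,0,0]'

```text
t: 9.0
tcp_pos: [0.4781, 0.3055, 0.0442]
ee_rot: [-0.023, 0.202, 0.979, -0.009]
force: [-1.0, 0.0, -0.4]
grip_width: 0.0577
```

>>> jog_arm --increments '[255,0,0,0.001,0,255,0,0,0.001,0,255,0,0,0,0]'

```text
t: 9.25
tcp_pos: [0.4785, 0.3057, 0.043]
ee_rot: [-0.022, 0.202, 0.979, -0.009]
force: [-1.4, 0.1, -0.6]
grip_width: 0.0574
```

```bash
python3 - <<'E'
from m import *
go([.478,.305,.043])
E
```

```text
t 9.25 pos [0.4785 0.3057 0.043 ] yawx 156.61 tilt [-0.0466 -0.0081 -0.9989] need tool xyz [ 0.0001 -0.0008  0.0001] F [-1.4  0.1 -0.6] w 0.05739205933580591
```

>>> jog_arm --increments '[255,0,0,0.001,0,255,0,0,0.001,0,255,0,0,0.001,0,255,0,0,0,0]'

```text
t: 9.58
tcp_pos: [0.4786, 0.3059, 0.0425]
ee_rot: [-0.021, 0.202, 0.979, -0.008]
force: [0.8, 0.3, 0.0]
grip_width: 0.0579
```

```bash
python3 - <<'E'
from m import *
go([.478,.305,.043])
E
```

```text
t 9.5833 pos [0.4786 0.3059 0.0425] yawx 156.61 tilt [-0.0452 -0.0075 -0.9989] need tool xyz [ 0.0003 -0.001  -0.0005] F [0.8 0.3 0. ] w 0.05788203535294923
```

>>> jog_arm --increments '[255,0,0,0.003,0,255,0,0,0.003,0]'

```text
t: 9.75
tcp_pos: [0.4786, 0.3061, 0.0416]
ee_rot: [-0.021, 0.202, 0.979, -0.008]
force: [-10.2, -6.5, 21.3]
grip_width: 0.0575
```

```bash
python3 - <<'E'
from m import *
go([.478,.305,.043])
E
```

```text
t 9.75 pos [0.4786 0.3061 0.0416] yawx 156.61 tilt [-0.0439 -0.0066 -0.999 ] need tool xyz [ 0.0001 -0.0013 -0.0014] F [-10.2  -6.5  21.3] w 0.05752426592715026
```

Contact is firm (Fz 21 N). Relax, open, check before rising.

>>> jog_arm --increments '[255,0,0,0,0,255,0,0,0,0,160,0,0,0,0,100,0,0,0,0,60,0,0,0,0,20,0,0,0,0,0,0,0,0,0,0,0,0,0,0]'

```text
t: 10.42
tcp_pos: [0.4786, 0.3061, 0.0409]
ee_rot: [-0.021, 0.202, 0.979, -0.008]
force: [-0.9, -0.4, 0.2]
grip_width: 0.0855
```

>>> jog_arm --increments '[0,0,0,-0.004,0,0,0,0,-0.008,0,0,0,0,-0.01,0,0,0,0,-0.012,0,0,0,0,-0.014,0,0,0,0,-0.014,0,0,0,0,-0.014,0,0,0,0,-0.014,0]'

```text
t: 11.08
tcp_pos: [0.4819, 0.3062, 0.1377]
ee_rot: [-0.022, 0.202, 0.979, -0.009]
force: [-0.1, 0.8, 0.2]
grip_width: 0.0853
```

```bash
python3 - <<'E'
from m import *
go([.554,-.1185,.2])
c=camera('top');pickle.dump(c,open('top1.pkl','wb'))
w=camera('wrist')
a=cv2.resize(c['img'][130:280,100:300],(560,420))
cv2.imwrite('pics/s4.png',np.hstack([a,w['img']])[:,:,::-1]); cv2.imwrite('pics/s4.png',cv2.resize(cv2.imread('pics/s4.png'),(800,300)))
E
```

```text
t 11.0833 pos [0.4819 0.3062 0.1377] yawx 156.62 tilt [-0.0461 -0.0078 -0.9989] need tool xyz [-0.2321 -0.363  -0.0623] F [-0.1  0.8  0.2] w 0.08526472622815452
```

View pics/s4.png

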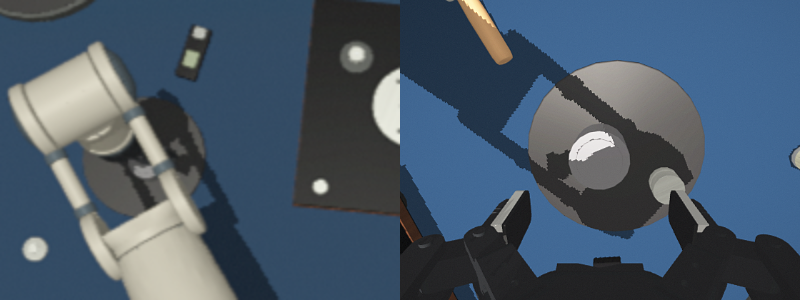

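The cap stands upright, mouth down, near the middle of the pad and clear of the counterweight. Now back to the platter, at a gentler pace, watching tilt.

>>> jog_arm --increments '[0,0,0,-0.014,0,0,0,0,-0.014,0,0,0,0,-0.014,0,0,0,0,-0.014,0,0,0,0,-0.01,0,0,0,0,-0.005,0,0,0,0,0,0,0,0,0,0,0]'

```text
t: 11.85
tcp_pos: [0.4859, 0.3071, 0.2154]
ee_rot: [-0.02, 0.202, 0.979, -0.007]
force: [-0.3, 0.4, -1.3]
grip_width: 0.0855
```

>>> jog_arm --increments '[0,-0.008,-0.013,0,0,0,-0.008,-0.013,0,0,0,-0.008,-0.013,0,0,0,-0.008,-0.013,0,0,0,-0.008,-0.013,0,0,0,-0.008,-0.013,0,0,0,-0.008,-0.013,0,0,0,-0.008,-0.013,0,0]'

```text
t: 12.52
tcp_pos: [0.5012, 0.1779, 0.2062]
ee_rot: [-0.025, 0.2, 0.979, -0.011]
force: [-0.1, 0.4, -0.6]
grip_width: 0.0851
```

```bash
python3 - <<'E'
from m import *
go([.554,-.1185,.2])
E
```

```text
t 12.5167 pos [0.5012 0.1779 0.2062] yawx 156.84 tilt [-0.054  -0.0115 -0.9985] need tool xyz [-0.1652 -0.2516  0.0067] F [-0.1  0.4 -0.6] w 0.08511191645917843
```

>>> jog_arm --increments '[0,-0.022,-0.033,-0.003,0,0,-0.022,-0.033,-0.003,0,0,-0.022,-0.033,-0.003,0,0,-0.022,-0.033,-0.003,0,0,-0.022,-0.033,-0.003,0,0,-0.022,-0.033,-0.003,0,0,-0.015,-0.022,-0.002,0,0,0,0,0,0]'

```text
t: 13.18
tcp_pos: [0.5464, -0.1012, 0.2168]
ee_rot: [-0.033, 0.201, 0.979, -0.014]
force: [0.6, 0.1, 1.4]
grip_width: 0.0855
```

```bash
python3 - <<'E'
from m import *
go([.554,-.1185,.2])
E
```

```text
t 13.1833 pos [ 0.5464 -0.1012  0.2168] yawx 156.76 tilt [-0.0696 -0.0144 -0.9975] need tool xyz [-0.0148 -0.0123  0.0165] F [0.6 0.1 1.4] w 0.08553524516377517
```

>>> jog_arm --increments '[0,0,0,0,-6,0,0,0,0,-6,0,0,0,0,-6,0,0,0,0,-5,0,0,0,0,0,0,0,0,0,0]'

```text
t: 13.68
tcp_pos: [0.5418, -0.1063, 0.2098]
ee_rot: [-0.041, -0.002, 0.999, -0.006]
force: [-0.0, 0.5, -0.4]
grip_width: 0.0852
```

```bash
python3 - <<'E'
from m import *
go([.554,-.1185,.2])
E
```

```text
t 13.6833 pos [ 0.5418 -0.1063  0.2098] yawx -179.74 tilt [-0.0816 -0.0116 -0.9966] need tool xyz [-0.0129 -0.0121  0.0089] F [-0.   0.5 -0.4] w 0.08520024750916044
```

>>> jog_arm --increments '[0,0,0,0,0,0,0,0,0,0,0,0,0,0,0,0,0,0,0,0]'

```text
t: 14.02
tcp_pos: [0.541, -0.1059, 0.2085]
ee_rot: [-0.042, 0.001, 0.999, -0.006]
force: [0.1, 0.4, -0.1]
grip_width: 0.0857
```

```bash
python3 - <<'E'
from m import *
go([.554,-.1185,.2])
E
```

```text
t 14.0167 pos [ 0.541  -0.1059  0.2085] yawx 179.89 tilt [-0.0838 -0.0111 -0.9964] need tool xyz [-0.0137 -0.0125  0.0076] F [ 0.1  0.4 -0.1] w 0.08566980481369776
```

>>> jog_arm --increments '[0,0.03,0,0,0,0,0.03,0,0,0,0,0,0,0,0,0,0,0,0,0]'

```text
t: 14.35
tcp_pos: [0.4792, -0.1053, 0.2098]
ee_rot: [-0.045, 0.001, 0.999, -0.005]
force: [0.0, -0.2, 0.4]
grip_width: 0.0853
```

```bash
python3 - <<'E'
from m import *
go([.554,-.1185,.2])
E
```

```text
t 14.35 pos [ 0.4792 -0.1053  0.2098] yawx 179.82 tilt [-0.0903 -0.0095 -0.9959] need tool xyz [-0.0754 -0.013   0.0031] F [ 0.  -0.2  0.4] w 0.08532280190393793
```

>>> jog_arm --increments '[0,-0.03,0,0,0,0,-0.03,0,0,0,0,0,0,0,0,0,0,0,0,0]'

```text
t: 14.68
tcp_pos: [0.5418, -0.1052, 0.2035]
ee_rot: [-0.045, 0.002, 0.999, -0.005]
force: [1.0, -0.4, 0.8]
grip_width: 0.0851
```

```bash
python3 - <<'E'
from m import *
go([.554,-.1185,.2])
E
```

```text
t 14.6833 pos [ 0.5418 -0.1052  0.2035] yawx 179.71 tilt [-0.0896 -0.0096 -0.9959] need tool xyz [-0.0125 -0.0132  0.0025] F [ 1.  -0.4  0.8] w 0.08511902552751038
```

>>> jog_arm --increments '[0,0,0,-0.04,0,0,0,0,-0.04,0,0,0,0,0,0,0,0,0,0,0]'

```text
t: 15.02
tcp_pos: [0.5467, -0.1034, 0.2785]
ee_rot: [-0.052, 0.002, 0.999, -0.003]
force: [-0.0, -0.3, -0.4]
grip_width: 0.0855
```

```bash
python3 - <<'E'
from m import *
go([.554,-.1185,.2])
E
```

```text
t 15.0167 pos [ 0.5467 -0.1034  0.2785] yawx 179.72 tilt [-0.1047 -0.006  -0.9945] need tool xyz [-0.0155 -0.0145  0.0774] F [-0.  -0.3 -0.4] w 0.08553510442586232
```

>>> jog_arm --increments '[0,0,0,0.01,0,0,0,0,0.01,0,0,0,0,0.01,0,0,0,0,0.01,0,0,0,0,0.01,0,0,0,0,0.01,0,0,0,0,0.01,0,0,0,0,0,0]'

```text
t: 15.68
tcp_pos: [0.5346, -0.1033, 0.1945]
ee_rot: [-0.057, 0.003, 0.998, -0.002]
force: [-1.0, -0.5, 0.1]
grip_width: 0.0851
```

```bash
python3 - <<'E'
from m import *
go([.554,-.1185,.2])
E
```

```text
t 15.6833 pos [ 0.5346 -0.1033  0.1945] yawx 179.68 tilt [-0.1133 -0.0039 -0.9936] need tool xyz [-0.0188 -0.0152 -0.0076] F [-1.  -0.5  0.1] w 0.08513381971122526
```

>>> jog_arm --increments '[0,0,0,0,7,0,0,0,0,7,0,0,0,0,0,0]'

```text
invalid input at $.increments: expected a multiple of 5 numbers
```

>>> jog_arm --increments '[0,0,0,0,7,0,0,0,0,7,0,0,0,0,0]'

```text
t: 15.93
tcp_pos: [0.5318, -0.1028, 0.1889]
ee_rot: [-0.06, 0.129, 0.99, -0.009]
force: [0.6, -0.7, -0.2]
grip_width: 0.0856
```

```bash
python3 - <<'E'
from m import *
go([.554,-.1185,.2])
E
```

```text
t 15.9333 pos [ 0.5318 -0.1028  0.1889] yawx 165.05 tilt [-0.1216 -0.0019 -0.9926] need tool xyz [-0.0241 -0.0099 -0.0137] F [ 0.6 -0.7 -0.2] w 0.08556339627458498
```

Tilt keeps growing, mostly as shoulder pitch. I'll find the mechanism before going on.

```bash
cat >>h.py <<'E'
def js():
    s=get_state(); print(s['t'],'q',s['joint_positions'].round(4),'dq',s['dq'].round(4),'tq',s['joint_torque'].round(2),'p',s['tcp_pos'].round(4),'R2',Rt()[:,2].round(4))
E
python3 -c "
from h import *
js()"
```

```text
15.9333 q [-0.2357  0.0336  1.4031 -0.0313  1.8229 -1.5535] dq [-0.0027  0.0018  0.0288 -0.0022 -0.0041 -0.1342] tq [  0.   -42.67 -41.26  -0.16   0.65   1.54] p [ 0.5318 -0.1028  0.1889] R2 [-0.1216 -0.0019 -0.9926]
```

>>> jog_arm --increments '[0,0,0,0,0]'

```text
t: 16.02
tcp_pos: [0.5313, -0.1027, 0.188]
ee_rot: [-0.061, 0.127, 0.99, -0.009]
force: [0.5, -0.8, 0.2]
grip_width: 0.0856
```

```bash
python3 -c "
from h import *
js()"
```

```text
16.0167 q [-0.2358  0.0336  1.4048 -0.0313  1.8226 -1.5565] dq [-0.0018 -0.004   0.0178 -0.     -0.0047  0.0302] tq [  0.   -42.75 -41.27  -0.16   0.65   0.35] p [ 0.5313 -0.1027  0.188 ] R2 [-0.123  -0.0016 -0.9924]
```

>>> jog_arm --increments '[0,0,0,0,0]'

```text
t: 16.1
tcp_pos: [0.531, -0.1026, 0.1875]
ee_rot: [-0.061, 0.126, 0.99, -0.009]
force: [0.1, -0.2, 0.2]
grip_width: 0.0856
```

```bash
python3 -c "
from h import *
js()"
```

```text
16.1 q [-0.2358  0.0336  1.4058 -0.0313  1.8224 -1.5596] dq [ 0.0007 -0.0004  0.0101  0.0008 -0.003  -0.0389] tq [ -0.   -42.66 -41.16  -0.16   0.66   0.18] p [ 0.531  -0.1026  0.1875] R2 [-0.1237 -0.0014 -0.9923]
```

>>> jog_arm --increments '[0,0,0,0,0,0,0,0,0,0]'

```text
t: 16.27
tcp_pos: [0.5309, -0.1026, 0.1873]
ee_rot: [-0.062, 0.124, 0.99, -0.008]
force: [-0.5, -0.2, -0.5]
grip_width: 0.0854
```

```bash
python3 -c "
from h import *
js()"
```

```text
16.2667 q [-0.2358  0.0333  1.4064 -0.0313  1.8223 -1.5642] dq [-0.0003 -0.0007  0.0023 -0.0003  0.0013 -0.0218] tq [-0.000e+00 -4.266e+01 -4.115e+01 -1.600e-01  6.600e-01  1.000e-02] p [ 0.5309 -0.1026  0.1873] R2 [-0.1239 -0.0014 -0.9923]
```

>>> jog_arm --increments '[0,-0.02,0,0,0]'

```text
t: 16.35
tcp_pos: [0.5491, -0.1072, 0.1862]
ee_rot: [-0.061, 0.123, 0.991, -0.008]
force: [-0.2, 0.6, -0.0]
grip_width: 0.0855
```

```bash
python3 -c "
from h import *
js()"
```

```text
16.35 q [-0.2361  0.0832  1.3565 -0.0313  1.8216 -1.5662] dq [-1.050e-02  6.884e-01 -6.696e-01 -5.000e-04 -5.800e-02 -2.390e-02] tq [ 6.000e-02 -4.823e+01 -3.661e+01 -1.800e-01  1.010e+00  1.000e-02] p [ 0.5491 -0.1072  0.1862] R2 [-0.1232 -0.0015 -0.9924]
```

>>> jog_arm --increments '[0,0,0,0,0,0,0,0,0,0]'

```text
t: 16.52
tcp_pos: [0.5505, -0.1076, 0.1851]
ee_rot: [-0.061, 0.122, 0.991, -0.008]
force: [0.3, -0.1, 0.4]
grip_width: 0.0854
```

```bash
python3 -c "
from h import *
js()"
```

```text
16.5167 q [-0.2363  0.0878  1.3537 -0.0313  1.8203 -1.5685] dq [-0.0021  0.0314 -0.0145 -0.0004 -0.023  -0.013 ] tq [-7.000e-02 -4.409e+01 -4.058e+01 -1.700e-01  5.900e-01  1.000e-02] p [ 0.5505 -0.1076  0.1851] R2 [-0.1237 -0.0014 -0.9923]
```

>>> jog_arm --increments '[0,0,0,-0.01,0,0,0,0,-0.01,0]'

```text
t: 16.68
tcp_pos: [0.5519, -0.1073, 0.2038]
ee_rot: [-0.064, 0.121, 0.991, -0.008]
force: [-0.9, -0.3, -0.5]
grip_width: 0.0856
```

```bash
python3 -c "
from h import *
js()"
```

```text
16.6833 q [-0.2352  0.0938  1.3145 -0.0315  1.8579 -1.5698] dq [ 0.0057  0.0379 -0.241  -0.0026  0.2236 -0.0061] tq [ -0.07 -44.   -39.08  -0.16   0.3   -0.  ] p [ 0.5519 -0.1073  0.2038] R2 [-1.281e-01 -3.000e-04 -9.918e-01]
```

>>> jog_arm --increments '[0,0,0,-0.01,0,0,0,0,-0.01,0,0,0,0,-0.01,0,0,0,0,-0.01,0]'

```text
t: 17.02
tcp_pos: [0.5571, -0.1071, 0.2507]
ee_rot: [-0.062, 0.121, 0.991, -0.008]
force: [0.3, 0.0, -0.4]
grip_width: 0.0851
```

```bash
python3 -c "
from h import *
js()"
```

```text
17.0167 q [-0.2329  0.1082  1.2162 -0.032   1.9379 -1.5708] dq [ 0.0063  0.0535 -0.3133 -0.0024  0.2398 -0.0016] tq [-2.000e-02 -4.632e+01 -4.005e+01 -1.500e-01  3.700e-01  0.000e+00] p [ 0.5571 -0.1071  0.2507] R2 [-0.1241 -0.0013 -0.9923]
```

>>> jog_arm --increments '[0,0,0,0,0,0,0,0,0,0]'

```text
t: 17.18
tcp_pos: [0.5582, -0.1072, 0.2559]
ee_rot: [-0.058, 0.121, 0.991, -0.009]
force: [0.3, -0.5, 0.4]
grip_width: 0.0856
```

```bash
python3 -c "
from h import *
js()"
```

```text
17.1833 q [-0.2327  0.1061  1.2087 -0.0321  1.9402 -1.5709] dq [ 0.0014 -0.0098 -0.0395  0.0011  0.0133  0.0005] tq [ 2.000e-02 -4.709e+01 -4.227e+01 -1.600e-01  6.900e-01 -0.000e+00] p [ 0.5582 -0.1072  0.2559] R2 [-0.1172 -0.0029 -0.9931]
```

>>> jog_arm --increments '[0,0,0,0.04,0,0,0,0,0,0,0,0,0,0,0]'

```text
t: 17.43
tcp_pos: [0.5506, -0.1066, 0.2122]
ee_rot: [-0.062, 0.121, 0.991, -0.008]
force: [0.4, -0.0, 2.9]
grip_width: 0.0854
```

```bash
python3 -c "
from h import *
js()"
```

```text
17.4333 q [-0.2346  0.0862  1.3075 -0.0314  1.8683 -1.5706] dq [-7.000e-04  3.000e-02  1.531e-01 -1.000e-04 -1.740e-02 -3.000e-04] tq [ -0.1  -36.74 -33.29  -0.13   0.49   0.  ] p [ 0.5506 -0.1066  0.2122] R2 [-0.1239 -0.0013 -0.9923]
```

>>> jog_arm --increments '[0,0,0,-0.01,0,0,0,0,-0.01,0,0,0,0,-0.01,0,0,0,0,-0.01,0,0,0,0,-0.01,0,0,0,0,-0.01,0,0,0,0,-0.01,0,0,0,0,-0.01,0]'

```text
t: 18.1
tcp_pos: [0.5674, -0.1077, 0.3223]
ee_rot: [-0.045, 0.121, 0.992, -0.01]
force: [-0.3, -0.6, -0.3]
grip_width: 0.0852
```

>>> jog_arm --increments '[0,0,0,0,0,0,0,0,0,0,0,0,0,0,0,0,0,0,0,0]'

```text
t: 18.43
tcp_pos: [0.5706, -0.1083, 0.3374]
ee_rot: [-0.033, 0.121, 0.992, -0.011]
force: [-0.2, 0.6, -0.4]
grip_width: 0.0853
```

```bash
python3 -c "
from h import *
js()"
```

```text
18.4333 q [-0.2298  0.1328  1.0315 -0.033   2.0406 -1.5718] dq [ 0.0006 -0.0031 -0.0238 -0.0005  0.0036  0.0003] tq [  0.   -46.66 -40.85  -0.15   0.35  -0.  ] p [ 0.5706 -0.1083  0.3374] R2 [-0.0685 -0.0142 -0.9976]
```

>>> jog_arm --increments '[0,0,0,0.04,0,0,0,0,0.04,0,0,0,0,0,0,0,0,0,0,0]'

```text
t: 18.77
tcp_pos: [0.5645, -0.1093, 0.2563]
ee_rot: [-0.032, 0.121, 0.992, -0.011]
force: [0.3, -0.6, 1.8]
grip_width: 0.0853
```

```bash
python3 -c "
from h import *
js()"
```

```text
18.7667 q [-0.2338  0.0795  1.2336 -0.0312  1.8901 -1.5707] dq [-0.0001  0.0185  0.0987  0.0013 -0.0138  0.0003] tq [ -0.1  -39.52 -36.22  -0.14   0.09   0.  ] p [ 0.5645 -0.1093  0.2563] R2 [-0.0669 -0.0145 -0.9977]
```

>>> jog_arm --increments '[0,0,0,0,0,0,0,0,0,0]'

```text
t: 18.93
tcp_pos: [0.5649, -0.1094, 0.2585]
ee_rot: [-0.032, 0.121, 0.992, -0.011]
force: [-0.7, 0.0, -0.1]
grip_width: 0.0854
```

```bash
python3 -c "
from h import *
js()"
```

```text
18.9333 q [-0.2338  0.0806  1.2286 -0.0313  1.8935 -1.5707] dq [ 0.002   0.0028 -0.0376  0.0002  0.0173  0.0021] tq [-2.000e-02 -4.374e+01 -3.982e+01 -1.500e-01  3.100e-01  0.000e+00] p [ 0.5649 -0.1094  0.2585] R2 [-0.0665 -0.0146 -0.9977]
```

The pump works: a slow rise levels the tool and a fast descent leaves tilt unchanged. One more cycle.

>>> jog_arm --increments '[0,0,0,-0.01,0,0,0,0,-0.01,0,0,0,0,-0.01,0,0,0,0,-0.01,0,0,0,0,-0.01,0,0,0,0,-0.01,0,0,0,0,-0.01,0,0,0,0,0,0]'

```text
t: 19.6
tcp_pos: [0.5734, -0.1089, 0.3536]
ee_rot: [-0.017, 0.121, 0.992, -0.013]
force: [0.3, 1.0, 0.6]
grip_width: 0.0853
```

>>> jog_arm --increments '[0,0,0,0,0,0,0,0,0,0,0,0,0,0,0]'

```text
t: 19.85
tcp_pos: [0.5743, -0.109, 0.3581]
ee_rot: [-0.014, 0.121, 0.992, -0.013]
force: [0.1, 0.6, 0.5]
grip_width: 0.0853
```

```bash
python3 -c "
from h import *
js()"
```

```text
19.85 q [-0.2295  0.1235  1.0029 -0.033   2.0391 -1.5717] dq [-0.     -0.0023 -0.0105  0.0017  0.0014  0.0006] tq [ 1.000e-02 -4.608e+01 -4.066e+01 -1.500e-01  1.400e-01 -0.000e+00] p [ 0.5743 -0.109   0.3581] R2 [-0.0301 -0.0232 -0.9993]
```

>>> jog_arm --increments '[0,0,0,0.04,0,0,0,0,0.04,0,0,0,0,0,0,0,0,0,0,0,0,0,0,0,0]'

```text
t: 20.27
tcp_pos: [0.5708, -0.1106, 0.2756]
ee_rot: [-0.014, 0.121, 0.992, -0.013]
force: [0.9, -0.5, 0.2]
grip_width: 0.0855
```

```bash
python3 -c "
from h import *
js();go([.554,-.1185,.2])"
```

```text
20.2667 q [-0.2337  0.0712  1.2073 -0.0309  1.8889 -1.5705] dq [-0.0013 -0.0106 -0.0396 -0.0003  0.0171  0.001 ] tq [ 4.000e-02 -4.579e+01 -4.160e+01 -1.600e-01  8.000e-02  0.000e+00] p [ 0.5708 -0.1106  0.2756] R2 [-0.032  -0.0226 -0.9992]
t 20.2667 pos [ 0.5708 -0.1106  0.2756] yawx 166.04 tilt [-0.032  -0.0226 -0.9992] need tool xyz [ 0.0125 -0.0094  0.0762] F [ 0.9 -0.5  0.2] w 0.08549031731606586
```

>>> jog_arm --increments '[0,0,0,0,-4,0,0,0,0,-7,0,0,0,0,-7,0,0,0,0,-7,0,0,0,0,-7,0,0,0,0,-6,0,0,0,0,-3,0,0,0,0,0]'

```text
t: 20.93
tcp_pos: [0.5773, -0.1119, 0.3026]
ee_rot: [-0.003, -0.248, 0.969, -0.015]
force: [0.7, -0.6, 0.6]
grip_width: 0.0856
```

>>> jog_arm --increments '[0,0,0,0,0,0,0,0,0,0]'

```text
t: 21.1
tcp_pos: [0.5785, -0.1121, 0.3078]
ee_rot: [-0.0, -0.246, 0.969, -0.016]
force: [0.4, 0.9, -0.3]
grip_width: 0.0855
```

```bash
python3 -c "
from h import *
js();go([.554,-.1185,.2])"
```

```text
21.1 q [-0.233   0.07    1.1509 -0.0312  1.9057 -2.3116] dq [ 0.0006 -0.0022 -0.0397  0.0024  0.0104  0.0166] tq [-1.000e-02 -4.435e+01 -4.120e+01 -1.500e-01 -9.000e-02 -1.000e-01] p [ 0.5785 -0.1121  0.3078] R2 [ 0.0076 -0.0321 -0.9995]
t 21.1 pos [ 0.5785 -0.1121  0.3078] yawx -151.51 tilt [ 0.0076 -0.0321 -0.9995] need tool xyz [0.0236 0.0095 0.1077] F [ 0.4  0.9 -0.3] w 0.08545861919088944
```

>>> jog_arm --increments '[0,0.008,0.003,0.03,0,0,0.008,0.003,0.03,0,0,0.006,0.002,0.02,0,0,0,0,0.01,0]'

```text
t: 21.43
tcp_pos: [0.5589, -0.1192, 0.2244]
ee_rot: [0.007, -0.243, 0.97, -0.02]
force: [-0.8, 0.4, -0.8]
grip_width: 0.0852
```

```bash
python3 -c "
from h import *
js();go([.554,-.1185,.1])"
```

```text
21.4333 q [-0.2533 -0.0157  1.3865 -0.0294  1.739  -2.3206] dq [-0.001  -0.0021  0.1922  0.0074 -0.2178  0.02  ] tq [-2.000e-02 -4.326e+01 -4.348e+01 -1.800e-01 -6.000e-02 -9.000e-02] p [ 0.5589 -0.1192  0.2244] R2 [ 0.0235 -0.036  -0.9991]
t 21.4333 pos [ 0.5589 -0.1192  0.2244] yawx -151.86 tilt [ 0.0235 -0.036  -0.9991] need tool xyz [0.0045 0.0083 0.1241] F [-0.8  0.4 -0.8] w 0.0851652760222157
```

>>> jog_arm --increments '[0,0.001,0.002,0.01,0,0,0.001,0.002,0.01,0,0,0.001,0.002,0.01,0,0,0.001,0.001,0.01,0,0,0,0,0.006,0,0,0,0,0,0,0,0,0,0,0]'

```text
t: 22.02
tcp_pos: [0.554, -0.1163, 0.1755]
ee_rot: [0.008, -0.241, 0.97, -0.02]
force: [-0.9, -0.2, 0.6]
grip_width: 0.0853
```

```bash
python3 -c "
from h import *
js();go([.554,-.1185,.1])"
```

```text
22.0167 q [-0.2506 -0.0292  1.4859 -0.0288  1.6522 -2.3112] dq [ 0.0002  0.005   0.0049  0.0006 -0.0043  0.0025] tq [ -0.   -40.13 -41.3   -0.15  -0.2    0.  ] p [ 0.554  -0.1163  0.1755] R2 [ 0.0245 -0.0359 -0.9991]
t 22.0167 pos [ 0.554  -0.1163  0.1755] yawx -152.1 tilt [ 0.0245 -0.0359 -0.9991] need tool xyz [0.0014 0.0013 0.0756] F [-0.9 -0.2  0.6] w 0.08531823873502158
```

>>> jog_arm --increments '[0,0,0,0,5,0,0,0,0,7,0,0,0,0,7,0,0,0,0,7,0,0,0,0,7,0,0,0,0,7,0,0,0,0,7,0,0,0,0,7,0]'

```text
invalid input at $.increments: expected a multiple of 5 numbers
```

>>> jog_arm --increments '[0,0,0,0,7,0,0,0,0,7,0,0,0,0,6,0,0,0,0,3,0,0,0,0,0,0,0,0,0,0,0,0,0,0,0]'

```text
t: 22.6
tcp_pos: [0.5563, -0.1168, 0.1803]
ee_rot: [0.015, -0.035, 0.999, -0.019]
force: [-0.2, -0.6, 0.3]
grip_width: 0.0854
```

```bash
cat >>h.py <<'E'
def tj():
    R=Rt(); z=R[:,2]; print('jaw dir deg',np.degrees(np.arctan2(R[1,1],R[0,1])).round(1),'tilt along jaw deg',np.degrees(-R[2,1]).round(2),'along x',np.degrees(-R[2,0]).round(2))
E
python3 -c "
from h import *
js();go([.554,-.1185,.1]);tj()"
```

```text
22.6 q [-0.2505 -0.0295  1.478  -0.0288  1.6534 -1.8938] dq [ 0.0005 -0.003  -0.0095 -0.0025 -0.0009 -0.0195] tq [ -0.   -40.76 -42.06  -0.16  -0.22   0.1 ] p [ 0.5563 -0.1168  0.1803] R2 [ 0.0313 -0.0377 -0.9988]
t 22.6 pos [ 0.5563 -0.1168  0.1803] yawx -175.98 tilt [ 0.0313 -0.0377 -0.9988] need tool xyz [0.0047 0.0016 0.0802] F [-0.2 -0.6  0.3] w 0.0854060110162283
jaw dir deg 94.0 tilt along jaw deg 2.28 along x 1.64
```

>>> jog_arm --increments '[0,0,0,0,5,0,0,0,0,7,0,0,0,0,7,0,0,0,0,7,0,0,0,0,7,0,0,0,0,7,0,0,0,0,5,0,0,0,0,3]'

```text
t: 23.27
tcp_pos: [0.5573, -0.117, 0.1827]
ee_rot: [0.023, 0.384, 0.923, -0.011]
force: [-0.1, 0.6, 0.7]
grip_width: 0.0851
```

>>> jog_arm --increments '[0,0,0,0,0,0,0,0,0,0]'

```text
t: 23.43
tcp_pos: [0.5575, -0.1171, 0.1831]
ee_rot: [0.024, 0.383, 0.923, -0.011]
force: [-0.3, -0.2, 0.1]
grip_width: 0.0855
```

```bash
python3 - <<'E'
from m import *
js();go([.554,-.1185,.1]);tj()
c=camera('wrist');save(c,'w5.png');pickle.dump(c,open('w5.pkl','wb'))
E
```

```text
23.4333 q [-0.2504 -0.0302  1.4737 -0.0289  1.6542 -1.037 ] dq [ 0.002   0.0003 -0.0038  0.0004  0.0021  0.0011] tq [ -0.   -40.78 -42.11  -0.16  -0.24   0.21] p [ 0.5575 -0.1171  0.1831] R2 [ 0.0352 -0.0387 -0.9986]
t 23.4333 pos [ 0.5575 -0.1171  0.1831] yawx 134.9 tilt [ 0.0352 -0.0387 -0.9986] need tool xyz [ 0.0058 -0.0033  0.0829] F [-0.3 -0.2  0.1] w 0.08547040903918302
jaw dir deg 44.9 tilt along jaw deg 0.14 along x 3.0
```

View pics/w5.png

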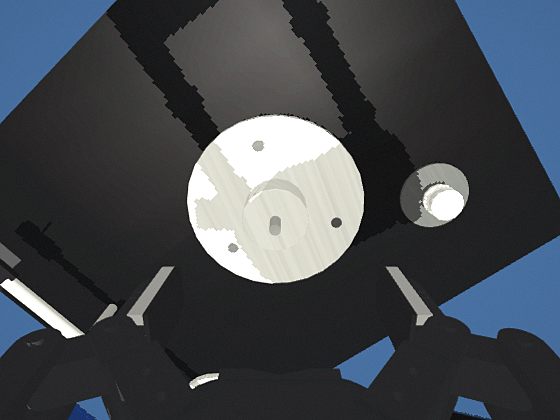

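The wrist view shows the bare platter: disc centre ≈(276,199), spindle (275,227), open jaws on either side.

```bash
python3 - <<'E'
from m import *
c=pickle.load(open('w5.pkl','rb'));X=cloud(c);Z=X[...,2]
v,u=np.indices(Z.shape)
near=(u-276)**2+(v-199)**2<100**2
circ(near&(Z>.067)&(Z<.13),c,.077,'disc')
circ(near&(Z>.096)&(Z<.109),c,.103,'boss')
p=X[near&(Z>.112)&(Z<.13)];print('spindle',p.mean(0).round(4),p[:,2].max(),len(p))
k=near&(Z>.07)&(Z<.085);A=X[k];co=np.linalg.lstsq(np.c_[A[:,:2],np.ones(len(A))],A[:,2],rcond=None)[0];print('disc plane',co, A[:,2].mean())
go([.554,-.1185,.096])
E
```

```text
disc 23179 ellipse [ 0.5541 -0.1183] [0.1266 0.1278]
boss 3225 ellipse [ 0.5538 -0.1179] [0.0428 0.0449]
spindle [ 0.5538 -0.118   0.1176] 0.12006493534591152 151
disc plane [ 0.00059052 -0.00124971  0.07722536] 0.07769139042269557
t 23.4833 pos [ 0.5575 -0.1171  0.1831] yawx 134.89 tilt [ 0.0353 -0.0387 -0.9986] need tool xyz [ 0.006  -0.0033  0.087 ] F [0.7 0.1 0.7] w 0.08522130409714945
```

>>> jog_arm --increments '[0,0.001,0,0.006,0,0,0.001,-0.001,0.01,0,0,0.001,-0.001,0.01,0,0,0.001,-0.001,0.01,0,0,0.001,0,0.01,0,0,0,0,0.004,0,0,0,0,0,0,0,0,0,0,0]'

```text
t: 24.15
tcp_pos: [0.5518, -0.1173, 0.1248]
ee_rot: [0.022, 0.381, 0.924, -0.011]
force: [-0.3, -0.0, 0.5]
grip_width: 0.0855
```

```bash
python3 - <<'E'
from m import *
go([.554,-.118,.096]);tj()
E
```

```text
t 24.15 pos [ 0.5518 -0.1173  0.1248] yawx 135.25 tilt [ 0.0312 -0.0376 -0.9988] need tool xyz [-0.0006  0.0012  0.0288] F [-0.3 -0.   0.5] w 0.08550850919755765
jaw dir deg 45.2 tilt along jaw deg 0.27 along x 2.79
```

>>> jog_arm --increments '[0,0,0.0005,0.004,0,0,0,0.0005,0.006,0,0,0,0,0.006,0,0,0,0,0.006,0,0,0,0,0.003,0,0,0,0,0,0,0,0,0,0,0]'

```text
t: 24.73
tcp_pos: [0.5542, -0.1178, 0.0982]
ee_rot: [0.023, 0.381, 0.924, -0.011]
force: [-0.1, -0.2, -0.3]
grip_width: 0.0852
```

```bash
python3 - <<'E'
from m import *
go([.554,-.118,.096]);tj()
E
```

```text
t 24.7333 pos [ 0.5542 -0.1178  0.0982] yawx 135.26 tilt [ 0.0332 -0.0381 -0.9987] need tool xyz [ 0.0001 -0.0003  0.0022] F [-0.1 -0.2 -0.3] w 0.08517034235087431
jaw dir deg 45.2 tilt along jaw deg 0.21 along x 2.89
```

>>> jog_arm --increments '[0,0,0,0.002,0,255,0,0,0,0,255,0,0,0,0,255,0,0,0,0,255,0,0,0,0,255,0,0,0,0,255,0,0,0,0,255,0,0,0,0]' --squeeze 80

```text
t: 25.4
tcp_pos: [0.5545, -0.1183, 0.0974]
ee_rot: [0.023, 0.381, 0.924, -0.012]
force: [0.2, 0.2, 0.1]
grip_width: 0.0416
```

>>> jog_arm --increments '[255,0,0,0,0,255,0,0,0,0,255,0,0,0,0]'

```text
t: 25.65
tcp_pos: [0.5545, -0.1183, 0.0974]
ee_rot: [0.023, 0.381, 0.924, -0.012]
force: [-1.4, -0.3, -0.9]
grip_width: 0.042
```

```bash
python3 - <<'E'
from m import *
js();go([.554,-.118,.186]);tj()
print(Rt().T@np.array([0,0,1]))
c=camera('wrist');save(c,'w6.png');pickle.dump(c,open('w6.pkl','wb'))
E
```

```text
25.65 q [-0.2535 -0.0087  1.605  -0.0293  1.5024 -1.0416] dq [-0.0012  0.0013  0.0009  0.0012  0.0011  0.0005] tq [  0.14 -41.2  -41.67  -0.11  -0.3    0.  ] p [ 0.5545 -0.1183  0.0974] R2 [ 0.0342 -0.0391 -0.9986]
t 25.65 pos [ 0.5545 -0.1183  0.0974] yawx 135.24 tilt [ 0.0342 -0.0391 -0.9986] need tool xyz [-0.0041 -0.0005 -0.0885] F [-1.4 -0.3 -0.9] w 0.04203199302525579
jaw dir deg 45.2 tilt along jaw deg 0.21 along x 2.97
[-0.05182556 -0.00363972 -0.99864952]
```

View pics/w6.png

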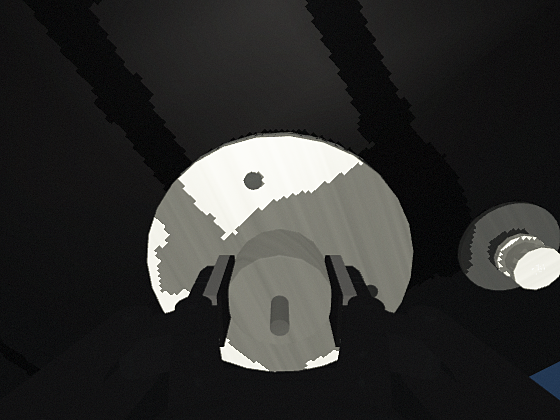

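The jaws hold the boss (width 42 mm), fingertips clear of the disc. Draw it up with the pace that kept the tilt constant earlier.

>>> jog_arm --increments '[255,-0.0003,0,-0.005,0,255,-0.0005,0,-0.01,0,255,-0.0008,0,-0.015,0]'

```text
t: 25.95
tcp_pos: [0.5535, -0.1176, 0.1214]
ee_rot: [0.02, 0.381, 0.924, -0.012]
force: [5.4, -1.3, -9.4]
grip_width: 0.0421
```

```bash
python3 - <<'E'
from m import *
js();go([.5545,-.1183,.1874]);tj()
E
```

```text
25.95 q [-0.2533 -0.0174  1.5705 -0.0284  1.5521 -1.0431] dq [-7.000e-04 -6.290e-02 -2.475e-01  1.000e-04  3.180e-01 -1.160e-02] tq [ 1.600e-01 -4.620e+01 -4.407e+01 -2.500e-01  1.440e+00  1.000e-02] p [ 0.5535 -0.1176  0.1214] R2 [ 0.0281 -0.0366 -0.9989]
t 25.95 pos [ 0.5535 -0.1176  0.1214] yawx 135.26 tilt [ 0.0281 -0.0366 -0.9989] need tool xyz [-0.0042 -0.0002 -0.0659] F [ 5.4 -1.3 -9.4] w 0.042094323881968695
jaw dir deg 45.2 tilt along jaw deg 0.35 along x 2.62
```

>>> jog_arm --increments '[255,-0.001,0,-0.014,0,255,-0.001,0,-0.014,0,255,-0.001,0,-0.014,0,255,-0.0006,0,-0.01,0,255,-0.0002,0,-0.004,0,255,0,0,0,0]'

```text
t: 26.45
tcp_pos: [0.5542, -0.118, 0.1833]
ee_rot: [0.019, 0.38, 0.925, -0.012]
force: [0.3, -0.1, -6.2]
grip_width: 0.0418
```

```bash
python3 - <<'E'
from m import *
js();go([.5545,-.1183,.1874]);tj()
E
```

```text
26.45 q [-0.2538 -0.0303  1.4733 -0.0283  1.6641 -1.0469] dq [ 0.0013 -0.0026 -0.0094  0.0002  0.0118  0.0003] tq [-1.000e-02 -4.351e+01 -4.502e+01 -2.100e-01 -9.000e-02 -0.000e+00] p [ 0.5542 -0.118   0.1833] R2 [ 0.0263 -0.0359 -0.999 ]
t 26.45 pos [ 0.5542 -0.118   0.1833] yawx 135.27 tilt [ 0.0263 -0.0359 -0.999 ] need tool xyz [-0.0006 -0.     -0.004 ] F [ 0.3 -0.1 -6.2] w 0.04176951323937245
jaw dir deg 45.3 tilt along jaw deg 0.4 along x 2.52
```

>>> jog_arm --increments '[255,-0.0003,0,-0.002,0,255,-0.0002,0,-0.0015,0,255,0,0,0,0,255,0,0,0,0]'

```text
t: 26.78
tcp_pos: [0.5535, -0.1179, 0.1856]
ee_rot: [0.017, 0.38, 0.925, -0.012]
force: [0.3, -0.0, -5.2]
grip_width: 0.0417
```

```bash
python3 - <<'E'
from m import *
go([.5545,-.1183,.1874]);tj()
for n in('wrist','top','scene'):
    c=camera(n);pickle.dump(c,open(n+'7.pkl','wb'));X=cloud(c);Z=X[...,2];D=(np.hypot(X[...,0]-.5545,X[...,1]+.1183))
    k=(D<.062)&(D>.024)&(Z>.155)&(Z<.182)
    A=X[k]
    if len(A)>50:
        co=np.linalg.lstsq(np.c_[A[:,:2]-[.5545,-.1183],np.ones(len(A))],A[:,2],rcond=None)[0];r=A[:,2]-np.c_[A[:,:2]-[.5545,-.1183],np.ones(len(A))]@co
        print(n,len(A),'plane slope deg',np.degrees(co[:2]).round(2),'z disc top',co[2],'res',r.std())
    if n=='wrist':
        v,u=np.indices(Z.shape); circ((D<.075)&(Z>.155)&(Z<.185),c,.167,'disc')
    if n=='scene': save(c,'s7.png')
E
```

```text
t 26.7833 pos [ 0.5535 -0.1179  0.1856] yawx 135.28 tilt [ 0.0229 -0.035  -0.9991] need tool xyz [-0.001   0.0004 -0.0018] F [ 0.3 -0.  -5.2] w 0.04174553160059065
jaw dir deg 45.3 tilt along jaw deg 0.5 along x 2.34
wrist 29131 plane slope deg [-0.65  0.16] z disc top 0.16601175913923033 res 0.001622705344655293
disc 30841 ellipse [ 0.5397 -0.1048] [0.0917 0.128 ]
top 501 plane slope deg [-0.9   0.02] z disc top 0.16478898246183704 res 0.0031376436202853767
scene 522 plane slope deg [-0.37  0.77] z disc top 0.16425233176019335 res 0.003151833623209388
```

View pics/s7.png

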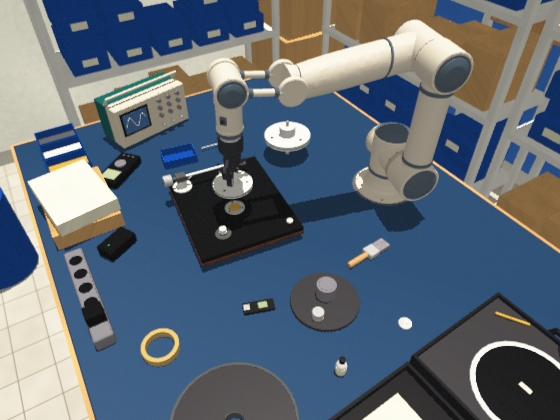

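The platter hangs level over the brass bearing at about (235,207), the cap is on the pad at (326,288), and the tonearm is parked. One small final correction, then hold.

>>> jog_arm --increments '[255,-0.0012,0.0004,-0.0022,0]'

```text
t: 27.02
tcp_pos: [0.5543, -0.1183, 0.187]
ee_rot: [0.017, 0.38, 0.925, -0.012]
force: [0.6, 0.1, -5.8]
grip_width: 0.0418
```

```bash
python3 - <<'E'
from m import *
for i in range(5): c=camera('wrist')
js();go([.5545,-.1183,.1874]);tj()
pickle.dump(c,open('w8.pkl','wb'));X=cloud(c);Z=X[...,2];D=np.hypot(X[...,0]-.5545,X[...,1]+.1183)
A=X[(D<.062)&(D>.024)&(Z>.155)&(Z<.182)];B=np.c_[A[:,:2]-[.5545,-.1183],np.ones(len(A))]
co=np.linalg.lstsq(B,A[:,2],rcond=None)[0];print('slope deg',np.degrees(co[:2]).round(2),'top z',co[2])
c=camera('top');a,b=pickle.load(open('top0.pkl','rb')),c
d=(np.abs(a['img'].astype(int)-b['img']).max(2)>40).astype(np.uint8)
p=[x[y-3:y+4,u-3:u+4].mean((0,1)).round() for x in(a['img'],b['img']) for u,y in((360,215),(368,140),(110,181),(198,155))];print(p)
X=cloud(c);Z=X[...,2];D=np.hypot(X[...,0]-.4786,X[...,1]-.306);m=(D<.04)&(Z>.045);circ(m,c,.06,'cap');print('cap top z',np.median(Z[m]))
E
```

```text
27.2667 q [-0.2544 -0.0263  1.4615 -0.0283  1.6754 -1.0479] dq [ 0.0001 -0.0004  0.0015 -0.0006 -0.0005 -0.0019] tq [-1.000e-02 -4.410e+01 -4.536e+01 -2.100e-01 -2.300e-01 -0.000e+00] p [ 0.5547 -0.1185  0.1878] R2 [ 0.0229 -0.035  -0.9991]
t 27.2667 pos [ 0.5547 -0.1185  0.1878] yawx 135.28 tilt [ 0.0229 -0.035  -0.9991] need tool xyz [ 0.0002 -0.      0.0004] F [-0.4  0.2 -5.7] w 0.041705476633706544
jaw dir deg 45.3 tilt along jaw deg 0.5 along x 2.35
slope deg [-0.65  0.2 ] top z 0.1682108276541741
[array([63., 63., 60.]), array([87., 90., 85.]), array([140., 138., 130.]), array([85., 88., 77.]), array([63., 63., 60.]), array([88., 90., 85.]), array([140., 138., 130.]), array([85., 88., 77.])]
cap 269 ellipse [0.4797 0.3042] [0.055  0.0575]
cap top z 0.05924672901701116
```

Still, centred, lifted by 90.4 mm, with the cap standing on the pad (top at about 60 mm). Handing in.

```bash
python3 -c "
from workcell import finish_job
print(finish_job())"
```

```text
the job is handed in; nothing more can be done
None
```

I took the cap off and stood it mouth down on the foam pad. I then drew the inner platter straight up, and the arm is holding it over the bearing. The job was handed in at about 27 s.

**Last checks:**
- **Platter height and position:** the lift was 90.4 mm, so the shaft tip is about 40 mm clear of the bearing mouth. The hand is within about 0.3 mm of its pose at the grasp, and the joint speeds were almost zero.
- **Platter level:** the disc's slope measured about 0.7° by the wrist camera's depth. Coarser fits from the other two cameras, taken just before the last 2 mm correction, gave about 0.9°.
- **Cap:** it stands at (0.480, 0.304) with its top at 59 mm, where 60 mm is expected, clear of the counterweight.
- **Everything else:** the tonearm, oil bottle and stylus gauge look the same in the top view as at the start. I did not check the other bystanders one by one.

**What disagreed or went wrong:**
- **Tilt drift:** the hand's tilt drifted during the moves, to about 7° at worst with the jaws empty. I reduced it with slow rises and fast descents. I then gripped the boss with the jaws square to the remaining 3° tilt, so the grip would not tip the platter.
- **Grip width:** the gripper reads 41.7 mm on a boss given as 44 mm. The hold stayed firm, with a steady load of about 5.7 N.

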